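Shut the display case, then lift the cake carrier level

ROBOT

A 6-joint arm with a two-finger parallel gripper is mounted at the origin on the work surface. World frame = base frame: x ahead of the robot, y to its left, z up, the work surface at z = 0. Lengths are in mm, angles in rad, forces in N, time in s.
With the tool pointing down it reaches from about 400 to 925 mm from the base axis. Payload 3.4 kg.
Tool frame: the origin (TCP) lies on the front face of the gripper's body, between the roots of the fingers; the fingertips stand 73 mm ahead of it and the grasp point (between the pads) lies 54 mm ahead of it (r.grasp_offset is the distance from the TCP to the grasp point, in mm); z points along the fingers, y is the line along which they close (so a half turn about z gives the same grasp; the last joint's range is limited). The gripper opens to 85 mm and grips with 20 to 120 N. Pads are 22 mm wide; open, the fingers measure 114 mm over their backs; the gripper's body (76 mm by 85 mm) begins 54 mm behind the grasp point. The pads swing forward as they close: fully open they stand 13 mm farther back than shut.
Start: joints at [1.228, 0.307, 1.506, -0, 1.328, -0.073], TCP at [152.729, 554.351, 303.905] pointing down, gripper open.
Joint ranges: [-3.12, 3.12], [-1.05, 2.28], [0.14, 2.33], [-1.42, 4.57], [0.1, 2.73], [-2.68, 2.68]. Speed limits (rad/s): [2.57, 2.57, 3.14, 3.14, 3.14, 3.14].

INTERFACE

Orientations are given as a unit quaternion [x, y, z, w].
In Python, from workcell import r, hand, sensors, viewer gives the robot as it stands. The module is installed in compiled form; this text tells all that it offers. Calls block until the motion is done:
- r.move_pose(position, orientation): joint-space move of the TCP to a pose.
- r.movel(position, feed=150, attitude=None, f_stop=None): straight line of the TCP; attitude=None keeps the orientation; feed is the mean speed in mm/s. With f_stop (N) it stops when the force on the tool has changed by that much, and returns True; else False.
- r.movej(angles): joint-space move.
- hand.gripper_to(opening, force=None): opening from 0.0 (shut) to 1.0 (fully open); force is the grip in N (None keeps the last); returns when the fingers have stopped.
- r.pause(seconds).
- r.ik(position, orientation): joint angles nearest the present ones, or None.
- sensors.sense(): the state.
- viewer.snapshot(name): name is "scene" or "top" or "wrist"; returns the picture (420x560x3 uint8, red, green, blue); there is no depth.
- viewer.calibration(name): a dict with "fx", "fy", "cx", "cy" (pixels), "R" (3x3) and "t" (3): a world point X has camera coordinates R X + t. Camera axes: x right, y down, z forward; pixel columns grow to the right and rows downward; lengths in mm; the calibration is good to about 2 mm. A picture is of the moment at which its call begins: read the wrist's pose just before it. calibration takes no time and is no camera call; for the wrist camera it gives the pose at the moment of the call.
A pose or a line that the arm cannot do raises r.MotionError and nothing moves.
- r.hand_in(): hands the job in; it is judged then, once.
The state is a dict: "t": time; "joints": joint angles; "qd": joint speeds; "joint_efforts": joint torques, N m; "tcp_pos": TCP position; "ee_rot": TCP orientation; "wrist_force": force on the tool from outside, world axes, zero at the start; "wrist_torque": the same for the moment, N m; "grip_width": opening from 0.0 (shut) to 1.0 (fully open); "finger_force": force on a finger pad.
Only numpy, scipy, OpenCV 4.12 (cv2) and the standard library are available. Lean on these libraries where they do the work, as an engineer would, in place of code of your own. Each camera call takes 0.05 s, during which the arm holds its last target. There are 200 camera calls.

TASK

You have just taken two fruit cakes out of the small display case onto the carrier tray: first push the case's door shut until its catch holds it fully closed. Then take the tray by its wooden handle and lift it about 10 cm straight up off its wooden riser, keeping it level so that both cakes stay in place, and finish while still holding it steady in the air. Leave the other cakes and the white pot on the counter where they are.

Things in the scene. Friction and masses are not known exactly. Their poses are not given: they have to be found in the camera images.
- case: Black-framed countertop display case with clear sides, 240 deep (x) x 260 wide (y) x 200 mm high, fixed to the counter. Origin at the centre of its underside; its own -x side is the front with the door. Its top is solid. The case is found at various places and turned up to 0.15 rad about vertical.
- door (a joint): Angle (rad) of the case's door: 0 = shut, grows as it swings out to the front (anticlockwise from above) to 1.4; starts at 0.5 to 0.9. Vertical hinge at the -y end of the case front. Light to move and stays where left, but from about 0.08 rad a sprung roller catch resists: push it over with about 4 to 5 N near the free edge; below 0.035 the roller pulls it home to 0 and holds it.
- door_hinge (a point): Top of the door's hinge axis, 200 mm above the counter, mid-thickness. Axes turn with the door: +y to the free edge, -x out of its outer face (7 mm away), z up. Door: black frame, clear pane, 260 wide, 14 thick, top level with the case top, solid top rail 34 mm high; gold bar handle 60 to 130 mm above the counter, 18 mm from the free edge, its outside 34 mm out from the hinge plane.
- door_edge (a point): Top corner of the door's free edge on its outer face, 260 mm from the hinge axis, 200 mm above the counter; same axes as door_hinge.
- riser: Fixed wooden board under the tray, 280 x 160 x 20 mm high. Origin at the centre of its underside, on the counter; turned up to 0.7 rad.
- tray: Loose black carrier tray, 260 (x) x 130 (y) mm with a 12 mm high rim, 0.25 to 0.45 kg, with an upright handle in the middle: two thin gold posts at y = +-32 mm carry a wooden bar whose top is 128 mm above the tray's underside. Origin at the centre of its underside; z up. It starts on the riser (underside 20 mm above the counter).
- handle (a point): Centre of the tray's wooden handle bar, 119 mm above the tray's underside; tray axes. The bar is 80 mm long along y, 14 mm thick along x and 18 mm high, so fingers close on it along x, from above.
- place_a (a point): Cake place on the tray's inner floor, 80 mm to -x of the tray's middle.
- place_b (a point): Cake place on the tray's inner floor, 80 mm to +x of the tray's middle.
- pear: Pale green pear-shaped cake standing loose on the tray, on a gold disc of 68 mm diameter, 68 mm high with its stem, 70 to 120 g. Origin at the centre of the disc's underside. Stands on one of the two places.
- lemon: Yellow lemon-shaped cake standing loose on the tray's other place, on a gold disc of 68 mm diameter, 51 mm high, 70 to 120 g. Origin at the centre of the disc's underside.
- strawberry: Bystander: red strawberry-shaped cake on a gold disc of 68 mm diameter, 52 mm high, on the counter. Origin at the centre of the underside.
- blueberry: Bystander: blue berry-shaped cake on a gold disc of 68 mm diameter, 46 mm high, on the counter. Origin at the centre of the underside.
- pot: Bystander: round white ceramic sugar pot with a lid knob, 64 mm diameter, 71 mm high, on the counter. Origin at the centre of the underside.
Not all that is in view belongs to the job. What is shaped like the pear but turquoise is not meant.

How it is judged (in metres and radians):
On the way, in this order (a step that is already met when the one before it is completed fails the run):
1. the door is shut on its catch while the tray still stands on its riser (value of joint door below 0.02 rad and z of tray in the frame of riser below 0.025 m and distance of tray from where it was at the start of the episode below 0.03 m), for 0.2 s.
2. the tray is held level and steady in the air with both cakes in place (height (world z) of tray between 0.08 and 0.18 m and angle between tray's own z axis and vertical below 0.1 rad and linear speed of tray below 0.03 m/s and angular speed of tray below 0.2 rad/s and contact force between the fingers and tray above 2 N and contact force between tray and riser below 0.05 N and contact force between tray and case below 0.05 N and contact force between tray and strawberry below 0.05 N and contact force between tray and blueberry below 0.05 N and contact force between tray and pot below 0.05 N and (horizontal distance between pear and place_a below 0.025 m or horizontal distance between pear and place_b below 0.025 m) and z of pear in the frame of tray between -0.002 and 0.02 m and angle between each of pear, lemon's own z axis and vertical below 0.2 rad and (horizontal distance between lemon and place_a below 0.025 m or horizontal distance between lemon and place_b below 0.025 m) and z of lemon in the frame of tray between -0.002 and 0.02 m and value of joint door below 0.02 rad), for 0.5 s.
At the end, for the whole second after the job is handed in: Door under 0.02 rad; tray in the fingers (over 2 N), underside 80 to 180 mm above the counter, tilt under 0.1 rad, under 0.03 m/s and 0.2 rad/s, touching no riser, case or bystander; both cakes upright, within 25 mm of a tray place; bystanders within 30 mm of their starts (all of step 2 and distance of each of strawberry, blueberry, pot from where it was at the start of the episode below 0.03 m); the arm keeps its last pose, push and grip.
It fails at once if the tray is tipped by more than 0.3 rad (angle between tray's own z axis and vertical above 0.3 rad).
It fails at once if a cake on the tray tips over by more than 0.6 rad (angle between any of pear, lemon's own z axis and vertical above 0.6 rad).
It fails at once if a bystander is moved by more than 30 mm or tipped (distance of any of strawberry, blueberry, pot from where it was at the start of the episode above 0.03 m or angle between any of strawberry, blueberry, pot's own z axis and vertical above 0.5 rad).
It also fails if it takes over 56 s, if anything falls off the work surface, if the arm or the gripper's body presses on something with over 40 N, if the wrist force passes 120 N, or if a joint passes its speed limit or range.

## Working session

There is one attempt and no reset: what is moved stays moved. The work goes in short steps, each a Python script; the robot and the scene stay as the last script left them, time stands still between calls to the robot, and variables do not carry over. Pictures are saved under pics/ and viewed, at most 10 in all, crops included, and the job is handed in when it is done.

```bash
mkdir -p pics; python3 - <<'E'
from workcell import r,hand,sensors,viewer
import cv2
for n in("scene","top"):
    im=viewer.snapshot(n); cv2.imwrite(f"pics/{n}0.png",im[:,:,::-1])
    c=viewer.calibration(n); print(n,c)
print(sensors.sense()["t"],sensors.sense()["ee_rot"])
E
```

```text
scene {'fx': 496.7751199145385, 'fy': 496.7751199145385, 'cx': 275.34209925295016, 'cy': 215.88553430345024, 'R': array([[ 0.24743286,  0.96887952,  0.00703259],
       [ 0.67418208, -0.1669508 , -0.71944836],
       [-0.69588469,  0.18275642, -0.69451033]]), 't': array([-115.60241118, -296.58628484, 1864.0908074 ])}
top {'fx': 465.37367163435766, 'fy': 465.37367163435766, 'cx': 282.67905345160665, 'cy': 214.03599182391545, 'R': array([[ 0.0071988 , -0.99994772,  0.00726237],
       [-0.99069438, -0.00811892, -0.13586291],
       [ 0.13591477, -0.00621674, -0.99070103]]), 't': array([ -46.37271155,  570.40478787, 1471.88040351])}
0.1 [ 1.34001366e-01  9.90980731e-01 -8.85689769e-04 -2.00270010e-04]
```

View pics/scene0.png

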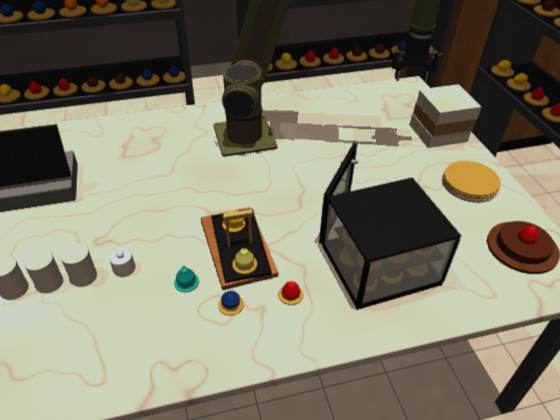

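View pics/top0.png

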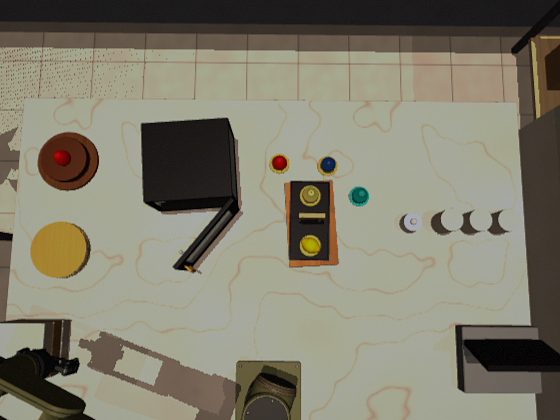

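The top view shows the case top at about (190,160), the door swung out from (237,200) to (180,268), and the tray handle bar at (312,217). The tray carries the pear at (311,194) and the lemon at (311,245).

Things that could be mistaken for the targets:
- **Pear:** the green one on the tray at (311,194), or the turquoise one at (359,196). I choose the green one.
- **Handle:** the wooden bar at (312,217), or the gold door bar at about (190,265).
- **Case:** the black case at (190,160), or the black box at (510,358).

Next is a close crop to check these.

```bash
cat > h.py <<'E'
import numpy as np, cv2
from workcell import r,hand,sensors,viewer
def cast(c,u,v,z):
    d=c["R"].T@np.array([(u-c["cx"])/c["fx"],(v-c["cy"])/c["fy"],1]); o=-c["R"].T@c["t"]
    return o+d*(z-o[2])/d[2]
def proj(c,X):
    p=c["R"]@np.array(X)+c["t"]; return np.array([c["fx"]*p[0]/p[2]+c["cx"],c["fy"]*p[1]/p[2]+c["cy"]])
E
python3 - <<'E'
from h import *
im=cv2.imread("pics/top0.png")
cv2.imwrite("pics/crop1.png",cv2.resize(im[105:295,130:380],None,fx=3,fy=3,interpolation=cv2.INTER_CUBIC))
c=viewer.calibration("top")
# case top: solid black contour
m=((im.max(2)<45)*255).astype(np.uint8); m[:,:130]=0;m[:,245:]=0;m[:105]=0;m[290:]=0
m2=cv2.morphologyEx(m,cv2.MORPH_OPEN,np.ones((25,25)))
k=max(cv2.findContours(m2,0,2)[0],key=cv2.contourArea)
b=cv2.boxPoints(cv2.minAreaRect(k)); print("case box",b); print([cast(c,*p,200)[:2].round() for p in b])
hsv=cv2.cvtColor(im,cv2.COLOR_BGR2HSV)
print("bar px",[hsv[217,u].tolist() for u in range(296,330,3)], [hsv[v,312].tolist() for v in range(208,226,2)])
E
```

```text
case box [[140.63086  122.140366]
 [229.55978  118.43501 ]
 [233.25821  207.19759 ]
 [144.32928  210.90294 ]]
[array([821., 383.]), array([835., 119.]), array([568., 103.]), array([555., 359.])]
bar px [[6, 34, 37], [23, 124, 130], [20, 124, 109], [21, 121, 114], [23, 124, 134], [23, 125, 133], [24, 123, 135], [24, 126, 134], [23, 125, 137], [24, 128, 140], [174, 39, 33], [12, 176, 74]] [[0, 36, 35], [5, 42, 36], [9, 87, 38], [24, 122, 173], [23, 122, 172], [11, 85, 33], [120, 21, 12], [23, 64, 16], [8, 36, 28]]
```

View pics/crop1.png

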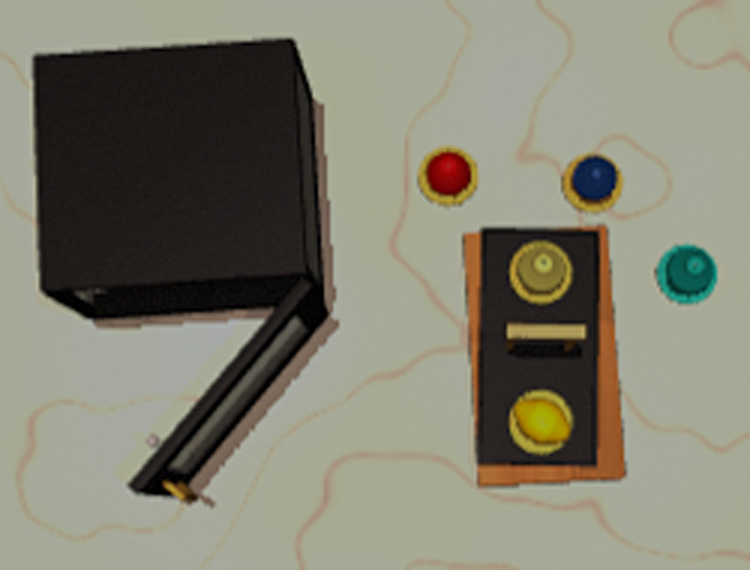

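The crop confirms the choices:
- **Tray:** green pear at crop (541,270), lemon at (541,420), bar spanning (507..586, 331). The turquoise decoy at (687,272) is off the tray.
- **Case and door:** top corners at (34,56), (293,39) and (42,290). The door rail runs from the hinge near (308,280) to the free edge at (130..150,490), with its gold handle at (182,491) on the outer face.

```bash
python3 - <<'E'
from h import *
im=cv2.imread("pics/top0.png"); c=viewer.calibration("top")
f=lambda u,v:((u+.5)/3-.5+130,(v+.5)/3-.5+105)
P={k:cast(c,*f(*p),200)[:2] for k,p in dict(BL=(34,56),BR=(293,39),FR=(306,273),FL=(42,290),h_in=(303,281),e_in=(131,487),e_out=(150,493)).items()}
for k,v in P.items(): print(k,v.round(1))
d=lambda a,b:np.hypot(*(P[a]-P[b])).round(1)
print("back w",d('BL','BR'),"depth",d('BL','FL'),d('BR','FR'),"front",d('FL','FR'),"door",d('h_in','e_in'),d('e_in','e_out'))
hsv=cv2.cvtColor(im,cv2.COLOR_BGR2HSV)
m=cv2.inRange(hsv,(18,90,85),(28,200,255)); z=np.zeros_like(m); z[208:222,290:335]=m[208:222,290:335]
k=max(cv2.findContours(z,0,2)[0],key=cv2.contourArea); rc=cv2.minAreaRect(k); b=cv2.boxPoints(rc)
W=np.array([cast(c,*p,148)[:2] for p in b]); print("bar",rc,cast(c,*rc[0],148).round(1),W.round(1).tolist())
# tray black floor/rim
t=cv2.inRange(hsv,(0,0,0),(180,255,55)); z=np.zeros_like(t); z[175:270,283:337]=t[175:270,283:337]
z=cv2.morphologyEx(z,cv2.MORPH_CLOSE,np.ones((25,25)))
k=max(cv2.findContours(z,0,2)[0],key=cv2.contourArea); rc=cv2.minAreaRect(k)
W=np.array([cast(c,*p,32)[:2] for p in cv2.boxPoints(rc)]); print("tray",rc,W.round(1).tolist(),W.mean(0))
# pear, lemon hue centers
E
```

```text
BL [817.2 381.9]
BR [837.2 126. ]
FR [601.4 107.9]
FL [582.6 362.8]
h_in [593.5 110.7]
e_in [393.8 269.4]
e_out [388.3 251.2]
back w 256.6 depth 235.4 236.4 front 255.5 door 255.1 19.0
bar ((311.5, 215.0), (4.0, 25.0), 90.0) [ 553.6 -128.1  148. ] [[559.4, -90.4], [560.0, -165.8], [547.8, -165.7], [547.2, -90.5]]
tray ((309.123779296875, 220.19317626953125), (39.15715789794922, 78.0780029296875), 1.0416266918182373) [[426.2, -62.9], [682.4, -66.2], [681.2, -195.3], [424.8, -189.0]] [ 553.65270366 -128.36004655]
```

```bash
cat >> h.py <<'E'
def down(psi): return [float(np.cos(psi/2)),float(np.sin(psi/2)),0.,0.]
yaw=0.079; H=np.array([593.2,105.0])
def push(th,s,gap,z=245):
    a=th+yaw; n=np.array([np.cos(a),np.sin(a)])   # inward normal
    p=H+s*np.array([-np.sin(a),np.cos(a)])-n*(7+11+gap)
    return [*p,z],down(a)
E
python3 - <<'E'
from h import *
hand.gripper_to(0.0,40)
p,q=push(.82,190,35,300); print(p)
r.move_pose(p,q)
p,q=push(.82,190,35); print(r.movel(p,feed=120,attitude=q,f_stop=10))
for th,s in zip(np.linspace(.82,.12,8),np.linspace(190,232,8)):
    p,q=push(th,s,0); st=r.movel(p,feed=100,attitude=q,f_stop=15)
    S=sensors.sense(); print(round(th,2),st,S["wrist_force"].round(1) if hasattr(S["wrist_force"],'round') else S["wrist_force"],round(S["t"],2))
    if st: break
im=viewer.snapshot("top"); cv2.imwrite("pics/top1.png",cv2.resize(im[105:295,130:380,::-1],None,fx=3,fy=3))
E
```

```text
[np.float64(411.49923929614226), np.float64(181.77130687724028), 300]
False
0.82 False [0.2 0.9 0.7] 3.63
0.72 False [-0.8  0.5  0.3] 3.99
0.62 False [-0.3 -0.4 -0.7] 4.36
0.52 False [-0.   0.6 -0.4] 4.72
0.42 False [-0.8 -0.7  0.8] 5.1
0.32 False [-0.9  0.6  0.4] 5.48
0.22 False [-0.6  0.2  0.4] 5.87
0.12 False [-0.  -0.3  0.6] 6.26
```

View pics/top1.png

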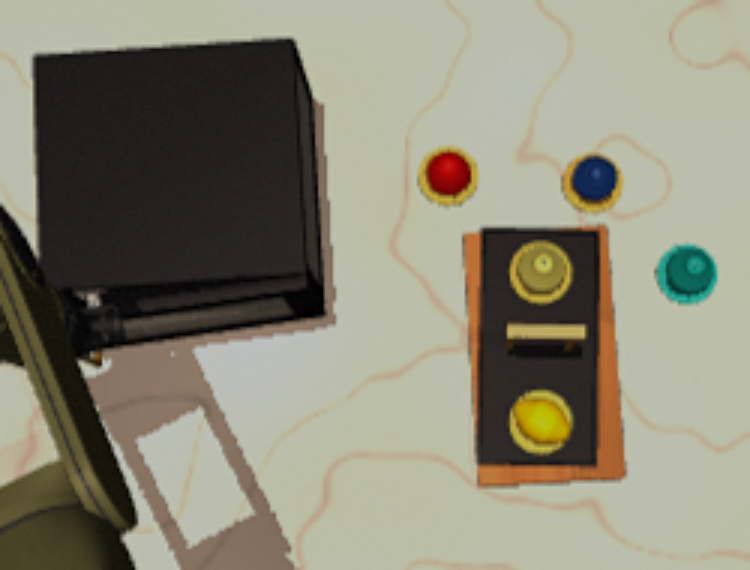

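The door has followed the fingers to about 0.1 rad: its rail now runs from (310,290) to about (115,310), with the fingertips at (95,325). The tray and the bystanders haven't moved. Next I push it over the catch.

```bash
python3 - <<'E'
from h import *
for th in np.arange(.09,-.08,-.02):
    p,q=push(th,235,0); st=r.movel(p,feed=40,attitude=q,f_stop=14)
    S=sensors.sense(); print(round(th,2),st,np.round(S["wrist_force"],1),round(S["t"],2))
    if st: break
r.pause(.3); S=sensors.sense(); print(np.round(S["wrist_force"],1),np.round(S["tcp_pos"],1))
p,q=push(.2,235,25); r.movel(p,feed=120,attitude=q)
r.movel([*p[:2],330],feed=150)
q=down(np.pi/2-.015)
r.move_pose([553.6,-128.2,290],q)
im=viewer.snapshot("top"); cv2.imwrite("pics/top2.png",cv2.resize(im[105:295,130:380,::-1],None,fx=3,fy=3))
print(sensors.sense()["t"])
E
```

```text
0.09 False [0.1 0.5 0.6] 6.66
0.07 False [-3.4  0.7  1.8] 6.92
0.05 False [-0.9 -0.2  0.1] 7.19
0.03 False [-0.  -0.3  0.5] 7.46
0.01 False [-0.6  0.4 -0.2] 7.72
-0.01 False [-5.7 -0.2  3. ] 7.99
-0.03 True [-0.5 -0.2 -0.8] 8.2
[-0.  -1.3 -0.4] [557.2 338.  243.4]
11.825
```

View pics/top2.png

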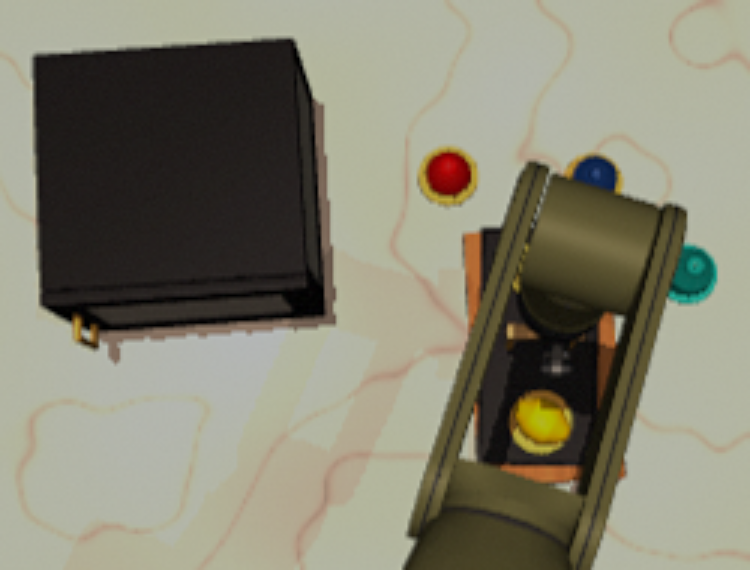

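The door front is now flush and parallel to the case: rail (45..310, 280..300), handle at (85,330). The force trace agrees, showing the catch bump at about 0.07 and then a hard stop at 0. Next I grasp the bar.

```bash
python3 - <<'E'
from h import *
print(r.grasp_offset)
hand.gripper_to(1.0,60)
print(r.movel([553.6,-128.2,193],feed=80,f_stop=6))
hand.gripper_to(0.0,70); r.pause(.2)
S=sensors.sense(); print({k:np.round(S[k],2) for k in("t","tcp_pos","grip_width","finger_force","wrist_force")})
p=S["tcp_pos"]; r.movel([p[0],p[1],p[2]+15],feed=20)
im=viewer.snapshot("scene"); cv2.imwrite("pics/s3.png",cv2.resize(im[130:330,150:350,::-1],None,fx=3,fy=3))
S=sensors.sense(); print({k:np.round(S[k],2) for k in("t","grip_width","finger_force","wrist_force","wrist_torque")})
E
```

```text
53.900000000000006
False
{'t': np.float64(14.82), 'tcp_pos': array([ 553.6 , -128.21,  193.25]), 'grip_width': np.float64(0.15), 'finger_force': np.float64(69.35), 'wrist_force': array([-0.61, -0.59,  3.52])}
{'t': np.float64(15.78), 'grip_width': np.float64(0.15), 'finger_force': np.float64(68.17), 'wrist_force': array([ 0.18, -0.25, -5.07]), 'wrist_torque': array([-0.03,  0.04, -0.01])}
```

View pics/s3.png

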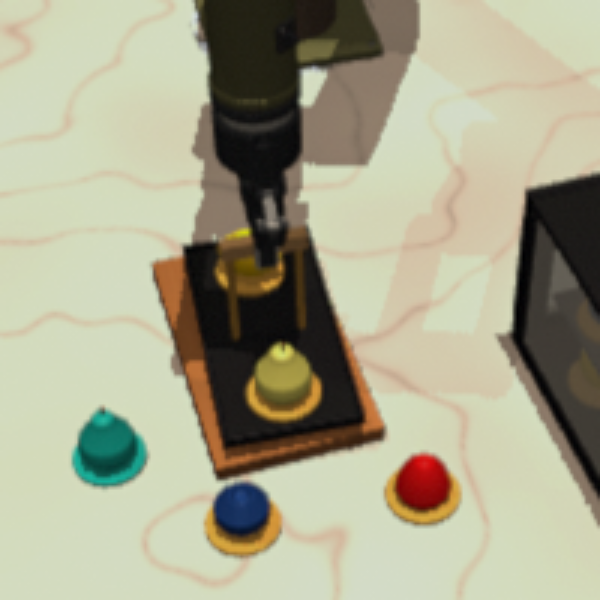

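The fingers grip the bar at (262,245), and the tray is about 15 mm up and level. The pear at (283,385) and lemon at (250,265) are upright on their places. The grip width of 0.15 matches 14 mm and the load of about 5 N fits. I'll lift the rest of the way.

```bash
python3 - <<'E'
from h import *
r.movel([553.6,-128.2,293],feed=30); r.pause(1.2)
im=viewer.snapshot("scene"); cv2.imwrite("pics/s4.png",cv2.resize(im[130:330,150:430,::-1],None,fx=2.8,fy=2.8))
S=sensors.sense(); print({k:np.round(S[k],2) for k in("t","tcp_pos","grip_width","finger_force","wrist_force","wrist_torque")})
E
```

```text
{'t': np.float64(20.01), 'tcp_pos': array([ 553.6, -128.2,  293. ]), 'grip_width': np.float64(0.15), 'finger_force': np.float64(68.17), 'wrist_force': array([ 0.18,  0.69, -5.05]), 'wrist_torque': array([-0.07,  0.02, -0.07])}
```

View pics/s4.png

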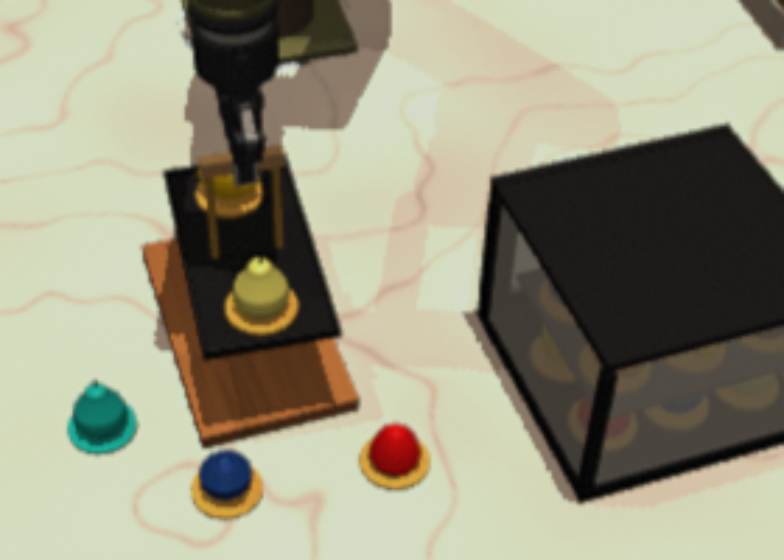

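The tray hangs level about 100 mm above its riser, with the pear at (262,295) and the lemon at (228,185) upright in place. The door is shut and the bystanders haven't moved, so I'm handing in.

```bash
python3 -c "
from workcell import r
print(r.hand_in())"
```

```text
the job is handed in; nothing more can be done
None
```

I pushed the case door shut past its catch, then lifted the tray level about 10 cm with both cakes in place, and handed in at about 20 s while still holding it; the hand-in call did not report a verdict.

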